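Clamp a profile offcut in a ratchet bench clamp

ROBOT

A 6-joint arm with a two-finger parallel gripper is mounted at the origin on the work surface. World frame = base frame: x ahead of the robot, y to its left, z up, the work surface at z = 0. Lengths are in m, angles in rad, forces in N, time in s.
With the tool pointing down it reaches from about 0.375 to 0.9 m from the base axis. Payload 3.1 kg.
Tool frame: the origin (TCP) lies between the finger pads; the fingertips stand 22 mm ahead of it and the grasp point (between the pads) lies 3 mm ahead of it; z points along the fingers, y is the line along which they close (so a half turn about z gives the same grasp; the last joint's range is limited). The gripper opens to 87 mm and grips with 3 to 60 N. Pads are 19 mm wide; open, the fingers measure 117 mm over their backs; the gripper's body (75 mm by 190 mm) begins 51 mm behind the grasp point.
Start: joints at [1.105, 0.527, 1.433, -0, 1.181, -0.178], TCP at [0.177, 0.599, 0.245] pointing down, gripper open.
Joint ranges: [-3.08, 3.08], [-0.75, 2.2], [0.22, 2.44], [-1.43, 4.57], [0, 2.65], [-2.85, 2.85]. Speed limits (rad/s): [2.79, 2.79, 3.14, 3.14, 3.14, 3.14].

INTERFACE

Orientations are given as a unit quaternion [x, y, z, w].
In Python, from rig import robot gives the robot as it stands.
- The arm moves only by the tool move_arm, never from a script. Its argument "series" is text: rows parted by semicolons, each of 6 numbers parted by spaces: the shift along the tool's x, y, z in mm, then the turn, a rotation vector about the tool's x, y, z in degrees. In form: dx dy dz ax ay az; .... A call has 1 to 8 rows; each row is the pose to reach, as a shift and turn from the pose commanded when the call began, along the tool's axes at that moment; what a row does not reach only later rows make up. A row lasts 1/12 s, in which the tool goes at most 41.7 mm and 7.16 degrees, less where a joint would pass 70% of its speed; a pose out of reach is approached as far as the arm can. A call with a gripper value outside its range is refused whole. "jaw" is the opening, from 0 (shut) to 1 (fully open), set as the call begins (left out, the last holds). The fingers move at their own pace and stop on an object; "newtons" is the grip in N (left out, the last holds). Time passes only in rows, so rows that repeat a pose let the fingers close. It gives the time, the measured TCP pose, the force, the opening and the grip force at its end, in the units of the state.
- robot.get_obs(): the state, without advancing time (a new reading comes with each control period).
- robot.camera(name): name is "scene" or "top"; returns a dict with "img" (400x640x3 uint8, red, green, blue), "mtx" (3x3 intrinsics, pixels), "distortion" ([k1, k2, p1, p2, k3] as OpenCV has them; the pictures are not rectified), "world_to_cam" (4x4, takes a point from world to camera coordinates). Camera axes: x right, y down, z forward; pixel columns grow to the right and rows downward; lengths in m; the calibration is good to about 2 mm. A picture is of the moment at which its call begins. There is no depth.
- robot.hand_in(): hands the job in; it is judged then, once.
Trained networks look in a picture, given as the dict that the camera call returned (one of the last four; its "shot" number tells which), for a name from the list of things; names that differ only in an ending like _2 or _b are one class to them, and where a whole thing is asked for, a point or a joint stands for the part that bears it (a point fixed in the world has none). Each returns a list of dicts, best first, with "p" (0 to 1); they miss things now and then, are a little off and sometimes report something else, mostly with a low value. They report only what shows in the picture. A call takes as long as a camera call. They do not tell look-alikes from the thing itself.
- robot.search_frame(picture, thing): "xyz" ([x, y, z] in m, in world coordinates, good to about 4 mm: the middle of the surface that is visible of it).
- robot.tip_of(picture, thing): "xyz" ([x, y, z] in m, in world coordinates, good to about 4 mm: a listed point, or the origin of a listed thing).
The state is a dict: "time": time; "q": joint angles; "joint_velocities": joint speeds; "joint_torque": joint torques, N m; "position": TCP position; "tool_rot": TCP orientation; "ft_force": force on the tool from outside, world axes, zero at the start; "moment": the same for the moment, N m; "grip_width": finger opening in m; "grip_force": force on a finger pad.
Only numpy, scipy, OpenCV 4.12 (cv2) and the standard library are available. Lean on these libraries where they do the work, as an engineer would, in place of code of your own. Each camera call takes 0.05 s, during which the arm holds its last target. There are 200 camera calls.

TASK

Lay the short thick aluminium profile offcut on the clamp's bed between the sprung jaw pad and the fixed jaw, its cut ends towards the clamp's two open long sides, and let it go. Then take the clamp's lever by its crossbar and pump it in full strokes from end stop to end stop until the part is gripped firmly (a jaw force of about 20 to 40 N), and let go of the lever. Move the jaw with the lever only, press gently at the lever's stops (under 25 N), do not crush the part, and leave the other things where they are.

Things in the scene. Friction and masses are not known exactly. Their poses are not given: they have to be found in the camera images.
- clamp: Grey ratchet bench clamp, fixed to the table. Origin under its base plate, z up, y the clamping direction. Base 100 mm (x -50..50) by 360 mm (y -192..168); its top, the bed, at z 16 mm. Fixed jaw 44 wide in x, 58 high, its face at y +130 looking to -y. A toothed jaw bar along the middle line carries the sprung pad. Cheeks and catch housing, up to 104 high, between y -125 and -40.
- seat (a point): Fixed point of the clamp at its frame's (0, 110, 36) mm: where the part's centre is when it lies on the bed against the fixed jaw. Once it is there, each stroke presses the pad's spring (2.3 N/mm, 21 mm of give) 6 mm more, about 14 N, so one or two strokes more grip it well and further ones crush it.
- pad_face (a point): Centre of the front face of the black sprung jaw pad (44 wide in x, 40 high, centre 37 mm above the table), looking to the clamp's +y. It starts 52 to 70 mm from the fixed jaw's face. Each full lever stroke moves the jaw one 6 mm tooth towards +y and a catch keeps it from going back; the pad pushes the part along the bed.
- pivot (a point): Fixed point: middle of the lever's pivot axis (along the clamp's x), at clamp frame (0, -100, 87) mm. The stroke is 0.17 rad, 26 mm at the bar, between two rubber stops; a tooth needs at least 0.15 rad of it both ways. The arms sit on the hub at another angle each time: the stops lie anywhere within 0.31 rad of upright and must be felt. The rubber gives 6 mm at the bar under 28 N.
- handle_bar (a point): Middle of the lever's black round crossbar, 16 mm thick, along the clamp's x, 150 mm from the pivot axis; its two flat arms are 78 mm apart inside; fingers closing along the clamp's y take it from above. Working stroke: towards the clamp's -y; it resists with about 2 N when the jaw runs free, plus 0.3 x the jaw force (2 to 3 N less when held still). Return: +y, 1 to 2 N. It stays where left.
- part_mid (a point): Centre of the part: short offcut of slotted aluminium profile, 56 mm long along its own x, 40 by 40 mm in section, 0.10 to 0.20 kg, lying on the table (centre 20 mm high). To leave room for the jaws hold it across its 56 mm length, over the cut ends, and lay it with its x along the clamp's x (either way round).
- long_offcut: Bystander: long slim profile offcut, 20 x 20 x 150 mm, lying on the table; origin at its underside's centre, x along its length.
- screwdriver: Bystander: black-handled screwdriver lying on the table along its x; origin near its middle.
- can: Bystander: plain white can, 54 mm in diameter, 100 mm high, standing; origin at its underside.
Not all that is in view belongs to the job. Of the things that look like the part that bears part_mid, take the one that is farthest to the robot's left at the start.

How it is judged:
By the outcome, as a careful person would: the job done as asked, in the order asked, and still so for the second after the job is handed in, with the robot touching nothing.
It also fails if it takes over 72 s, if anything falls off the work surface, if the arm or the gripper's body presses on something with over 40 N, if the wrist force passes 120 N, or if a joint passes its speed limit or range.

## Working session

There is one attempt and no reset: what is moved stays moved. The work goes in short steps, Python scripts to look and compute and a tool call to move; the robot and the scene stay as the last step left them, time stands still between calls to the robot, and variables do not carry over. Pictures are saved under pics/ and viewed, at most 10 in all, crops included, and the job is handed in when it is done.

Besides the shell and the picture viewer there is one more tool, called after "Call:" by a JSON object that holds its "fn" and its "kwargs". move_arm: Moves the arm, as the interface text tells. Its arguments: {"type":"object","properties":{"series":{"type":"string"},"jaw":{"type":"number"},"newtons":{"type":"number"}},"required":["series"]}

```bash
mkdir -p pics; cat > h.py <<'E'
import numpy as np, cv2
from rig import robot
from scipy.spatial.transform import Rotation as R
def proj(c,P):
    T=np.array(c["world_to_cam"]);P=np.atleast_2d(np.array(P,float))
    return cv2.projectPoints(P,cv2.Rodrigues(T[:3,:3])[0],T[:3,3],np.array(c["mtx"]),np.array(c["distortion"]))[0].reshape(-1,2)
def unproj(c,uv,z):
    T=np.array(c["world_to_cam"]);uv=np.array(uv,float).reshape(-1,1,2)
    n=cv2.undistortPoints(uv,np.array(c["mtx"]),np.array(c["distortion"])).reshape(-1,2)
    d=np.c_[n,np.ones(len(n))]@T[:3,:3];o=-T[:3,:3].T@T[:3,3]
    return o+d*((z-o[2])/d[:,2])[:,None]
def save(n,im): cv2.imwrite("pics/"+n,im[:,:,::-1])
E
python3 - <<'E'
from h import *
o=robot.get_obs();print(o["time"],o["position"],o["tool_rot"])
for n in("scene","top"):
    c=robot.camera(n);save(n+"1.png",c["img"]);T=np.array(c["world_to_cam"]);print(n,(-T[:3,:3].T@T[:3,3]).round(3))
    for t in("part_mid","pad_face","handle_bar","pivot","seat","clamp","long_offcut","screwdriver","can"):
        for f in(robot.tip_of,):
            for r in f(c,t)[:4]: print(t,np.round(r["xyz"],3),round(r["p"],2),proj(c,r["xyz"])[0].round())
E
```

```text
0.0 [0.17704311 0.59869316 0.24358467] [ 1.43391461e-01  9.89665476e-01 -1.00900773e-03 -3.40365944e-04]
scene [ 1.25  -0.6    0.746]
part_mid [0.415 0.237 0.016] 0.76 [365. 209.]
part_mid [0.435 0.324 0.021] 0.73 [391. 200.]
part_mid [0.304 0.231 0.021] 0.63 [339. 193.]
pad_face [0.578 0.058 0.038] 0.71 [358. 253.]
handle_bar [ 0.552 -0.102  0.234] 0.58 [297. 200.]
pivot [ 0.548 -0.112  0.09 ] 0.89 [293. 256.]
seat [0.582 0.097 0.038] 0.86 [371. 248.]
clamp [ 0.566 -0.014 -0.001] 0.84 [332. 274.]
long_offcut [ 0.397 -0.326 -0.003] 0.74 [183. 291.]
long_offcut [0.575 0.056 0.041] 0.34 [356. 252.]
screwdriver [ 0.579 -0.338 -0.002] 0.78 [215. 340.]
can [ 0.61   0.315 -0.003] 0.94 [434. 235.]
top [ 0.199 -0.018  1.335]
part_mid [0.432 0.326 0.025] 0.83 [180. 219.]
part_mid [0.409 0.239 0.02 ] 0.62 [213. 229.]
pad_face [0.576 0.054 0.036] 0.5 [287. 166.]
handle_bar [ 0.548 -0.098  0.235] 0.81 [351. 155.]
pivot [ 0.55  -0.106  0.091] 0.84 [350. 172.]
seat [0.587 0.098 0.032] 0.89 [271. 162.]
clamp [ 0.56  -0.013 -0.   ] 0.69 [313. 177.]
long_offcut [ 0.4   -0.321  0.002] 0.73 [429. 239.]
long_offcut [0.583 0.1   0.032] 0.58 [270. 164.]
screwdriver [ 0.578 -0.341 -0.001] 0.86 [435. 174.]
can [ 0.605  0.312 -0.003] 0.71 [193. 158.]
```

View pics/scene1.png

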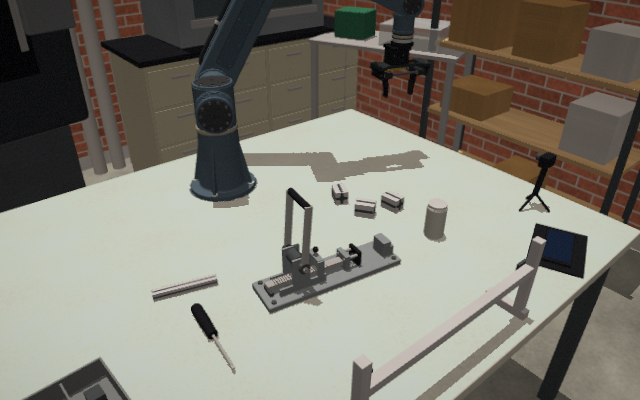

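View pics/top1.png

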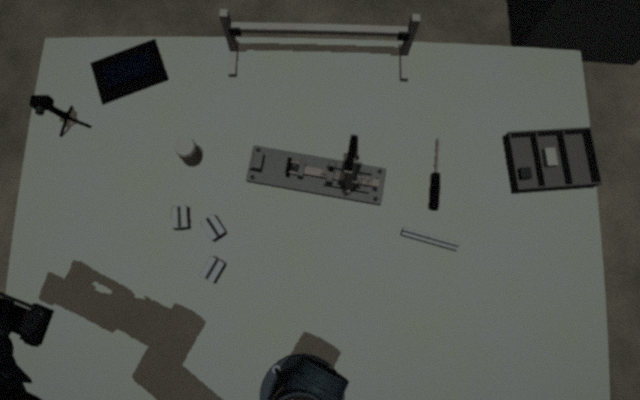

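Candidates for part_mid: scene (393,200)/top (180,218) at y≈0.325; scene (365,207)/top (216,228) at y≈0.238; scene (340,193)/top (215,270) at y≈0.231. The first is farthest to the robot's left (+y), so I choose it. Close crop next, with the clamp alongside.

```bash
python3 - <<'E'
from h import *
a=cv2.imread("pics/scene1.png");b=cv2.imread("pics/top1.png")
A=cv2.resize(a[180:225,330:410],(800,450)[:2] and (480,270),interpolation=cv2.INTER_CUBIC)
B=cv2.convertScaleAbs(cv2.resize(b[195:240,160:240],(480,270),interpolation=cv2.INTER_CUBIC),alpha=2)
cv2.imwrite("pics/crop1.png",np.vstack([A,B]))
E
```

```text
(no output)
```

View pics/crop1.png

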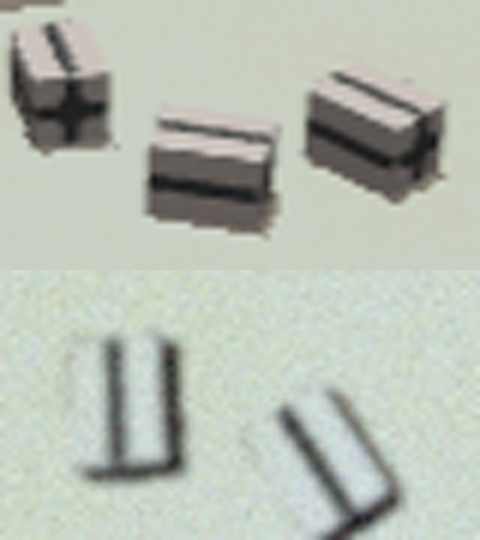

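Crop: chosen part is the right-hand block in the scene crop (top face corners ≈(338,68),(445,100),(412,128),(308,92)), left block in the top crop; its slot runs along world x roughly. Computing yaw and clamp pose.

```bash
python3 - <<'E'
from h import *
from scipy.optimize import minimize
s=robot.camera("scene");t=robot.camera("top")
k=np.array([[338,68],[445,100],[412,128],[308,92]])/6+[330,180]-.5
P=unproj(s,k,.04);print(P.round(4),P.mean(0).round(4)); 
for i in range(4): d=P[(i+1)%4]-P[i];print(np.linalg.norm(d).round(4),np.degrees(np.arctan2(d[1],d[0])).round(1))
q=unproj(t,np.array([[113,70],[120,195]])/6+[160,195]-.5,.04);d=q[0]-q[1];print(q.round(4),np.linalg.norm(d),np.degrees(np.arctan2(d[1],d[0])))
# box silhouette fit check: edge distance
def gmask(c,off):
    hsv=cv2.cvtColor(c["img"],cv2.COLOR_RGB2HSV); return hsv
# clamp fit from points of nets
M={"seat":(0,.110,.036),"pivot":(0,-.1,.087),"clamp":(0,0,0)}
A=[];B=[]
for c in(s,t):
  for n in M:
    r=robot.tip_of(c,n)[0];A.append(M[n][:2]);B.append(r["xyz"][:2])
A=np.array(A);B=np.array(B);a=A-A.mean(0);b=B-B.mean(0)
th=np.arctan2((a[:,0]*b[:,1]-a[:,1]*b[:,0]).sum(),(a*b).sum())
Rm=np.array([[np.cos(th),-np.sin(th)],[np.sin(th),np.cos(th)]]);o=B.mean(0)-Rm@A.mean(0);print("clamp",o,np.degrees(th),(A@Rm.T+o-B).round(4).tolist())
# overlay
def C(p): p=np.atleast_2d(np.array(p,float))/1000;return np.c_[p[:,:2]@Rm.T+o,p[:,2]]
im=[]
for c,(x,y,w,h),g in((s,(245,180,170,130),1),(t,(240,130,150,115),2)):
    f=4;I=cv2.convertScaleAbs(cv2.resize(c["img"][y:y+h,x:x+w],None,fx=f,fy=f,interpolation=cv2.INTER_CUBIC),alpha=g)
    def dr(p,col):
        u=((proj(c,p)-[x,y]+.5)*f).astype(int);cv2.polylines(I,[u.reshape(-1,1,2)],True,col,1)
    dr(C([[-50,-192,16],[50,-192,16],[50,168,16],[-50,168,16]]),(255,0,0))
    dr(C([[-22,130,16],[22,130,16],[22,130,58],[-22,130,58]]),(0,255,0))
    dr(C([[-22,65,17],[22,65,17],[22,65,57],[-22,65,57]]),(0,0,255))
    for a in(-.31,0,.31): dr(C([[x,-100+150*np.sin(a),87+150*np.cos(a)] for x in(-39,39)]),(255,0,255))
    save(f"ov_{len(im)}.png",I);im.append(I)
E
```

```text
[[0.4073 0.3273 0.04  ]
 [0.4619 0.3459 0.04  ]
 [0.4704 0.3137 0.04  ]
 [0.4149 0.2988 0.04  ]] [0.4386 0.3214 0.04  ]
0.0577 18.8
0.0333 -75.3
0.0574 -164.9
0.0295 105.0
[[0.4624 0.3292 0.04  ]
 [0.4085 0.3219 0.04  ]] 0.054440528070386456 7.773639248580603
clamp [ 0.56593446 -0.01194579] -8.607374663649232 [[0.0009, -0.0014], [-0.0007, 0.0037], [-0.0001, 0.0004], [-0.0015, 0.0001], [0.0005, -0.0024], [0.0009, -0.0003]]
```

View pics/ov_0.png

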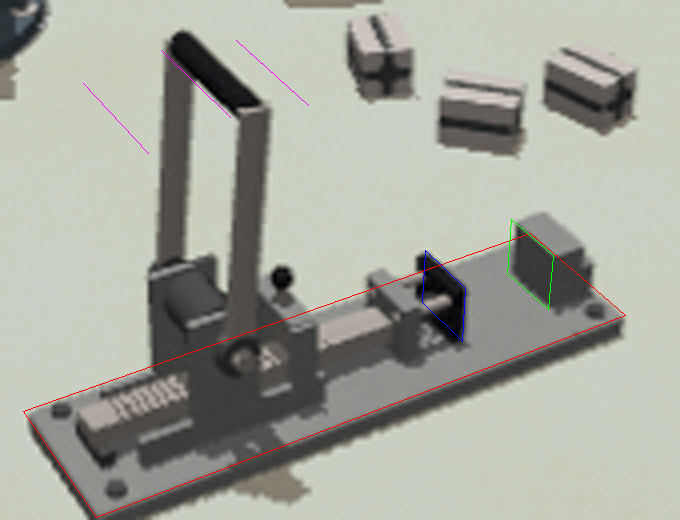

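View pics/ov_1.png

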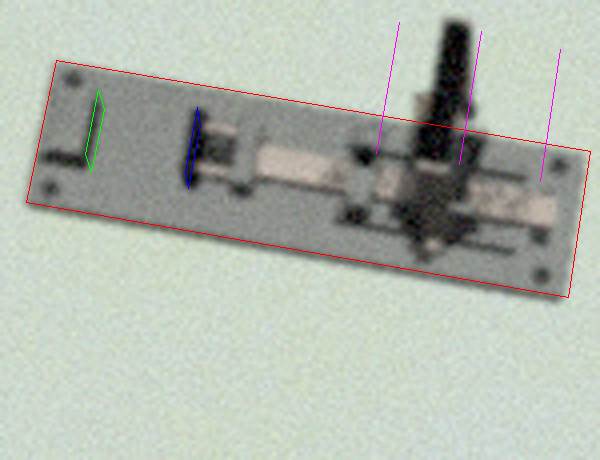

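Overlays show the clamp fit is good: pad face near clamp y≈66, bar ≈0.07 rad toward +y from upright. Now a silhouette fit for the part's yaw.

```bash
python3 - <<'E'
from h import *
from scipy.optimize import minimize
s=robot.camera("scene");t=robot.camera("top")
def box(x,y,a):
    c,sn=np.cos(a),np.sin(a);return np.array([[x+c*i*.028-sn*j*.02,y+sn*i*.028+c*j*.02,z] for i in(-1,1) for j in(-1,1) for z in(0,.04)])
def hull(c,p,shape,off,f=4):
    u=(proj(c,box(*p))-off+.5)*f;m=np.zeros((shape[0]*f,shape[1]*f),np.uint8)
    cv2.fillConvexPoly(m,cv2.convexHull(np.round(u*16).astype(np.int32).reshape(-1,1,2)),255,shift=4);return cv2.resize(m,shape[::-1],interpolation=cv2.INTER_AREA)/255.
W=[]
for c,(x,y,w,h) in((s,(375,184,36,34)),(t,(162,198,36,40))):
    I=c["img"][y:y+h,x:x+w].astype(float);bg=np.median(I.reshape(-1,3),0);D=np.linalg.norm(I-bg,axis=2)
    W.append((c,np.array([x,y]),np.clip(D/ (40 if c is s else 20),0,1)))
g=[];best=None
for wt,nm in(((1,0),"s"),((0,1),"t"),((1,.5),"both")):
    def cost(p): return sum(k*((hull(c,p,M.shape,o)-M)**2).sum() for k,(c,o,M) in zip(wt,W) if k)
    rs=[minimize(cost,[.435,.324,np.radians(a)],method="Nelder-Mead",options=dict(initial_simplex=[[.435,.324,np.radians(a)],[.44,.324,np.radians(a)],[.435,.33,np.radians(a)],[.435,.324,np.radians(a+8)]])) for a in(0,8,18)]
    r=min(rs,key=lambda r:r.fun);print(nm,r.x[:2].round(4),np.degrees(r.x[2]).round(1),round(r.fun,1),[np.degrees(q.x[2]).round(1) for q in rs])
o=robot.get_obs();print(o["position"],R.from_quat(o["tool_rot"]).as_matrix().round(3))
E
```

```text
s [0.4408 0.3205] 7.3 75.4 [np.float64(4.9), np.float64(7.3), np.float64(6.1)]
t [0.4344 0.3226] 7.6 143.0 [np.float64(6.0), np.float64(7.6), np.float64(7.7)]
both [0.4381 0.3219] 4.3 161.3 [np.float64(4.3), np.float64(5.7), np.float64(7.9)]
[0.17733953 0.59928454 0.24452556] [[-0.959  0.284 -0.   ]
 [ 0.284  0.959 -0.   ]
 [ 0.    -0.    -1.   ]]
```

Call:
{"fn": "move_arm", "kwargs": {"series": "-327 -191 80 0 0 67; -327 -191 80 0 0 67; -327 -191 80 0 0 67; -327 -191 80 0 0 67; -327 -191 80 0 0 67; -327 -191 80 0 0 67; -327 -191 80 0 0 67; -327 -191 80 0 0 67", "jaw": 1}}

```text
time: 2.17
position: [0.4019, 0.3602, 0.1755]
tool_rot: [0.603, 0.798, 0.0, 0.0]
ft_force: [-0.0, 0.4, -0.1]
grip_width: 0.0872
grip_force: 0.0
```

```bash
cat >> h.py <<'E'
CO=np.array([.5659,-.0119]);CT=np.radians(-8.6)
def C(x,y,z=0):
    c,s=np.cos(CT),np.sin(CT);return np.array([CO[0]+(c*x-s*y)/1000,CO[1]+(s*x+c*y)/1000,z/1000])
def toC(p):
    c,s=np.cos(CT),np.sin(CT);d=(np.array(p[:2])-CO)*1000;return np.array([c*d[0]+s*d[1],-s*d[0]+c*d[1],p[2]*1000])
def go(p,yaw):  # TCP target, yaw(deg) of tool y, tool down
    o=robot.get_obs();M=R.from_quat(o["tool_rot"])
    y=np.radians(yaw);ty=np.array([np.cos(y),np.sin(y),0]);tz=np.array([0,0,-1.]);T=R.from_matrix(np.c_[np.cross(ty,tz),ty,tz])
    v=(M.inv()*T).as_rotvec(degrees=True);d=M.inv().apply(np.array(p)-o["position"])*1000
    print("go",d.round(1),v.round(1));return o
def st():
    o=robot.get_obs();M=R.from_quat(o["tool_rot"]).as_matrix()
    print("t",round(o["time"],2),"C",toC(o["position"]).round(1),"yaw",np.degrees(np.arctan2(M[1,1],M[0,1])).round(1),"w",round(o["grip_width"]*1000,1),"gf",round(o["grip_force"],1),"F",np.round(o["ft_force"],1),"pos",np.round(o["position"],4))
E
python3 -c "
from h import *
go([.436,.323,.12],6.5);st()"
```

```text
go [-45.1  22.5  55.6] [ 0.  -0.   9.4]
t 2.17 C [-217.8  343.4  175.5] yaw 15.9 w 87.2 gf 0.0 F [-0.   0.4 -0.1] pos [0.4019 0.3602 0.1755]
```

Call:
{"fn": "move_arm", "kwargs": {"series": "-45 22 55 0 0 9.4; -45 22 55 0 0 9.4; -45 22 75 0 0 9.4; -45 22 75 0 0 9.4; -45 22 75 0 0 9.4"}}

```text
time: 2.58
position: [0.4339, 0.3241, 0.0999]
tool_rot: [0.664, 0.748, -0.001, -0.001]
ft_force: [-0.1, -0.5, 0.4]
grip_width: 0.0873
grip_force: 0.0
```

```bash
python3 - <<'E'
from h import *
go([.436,.323,.027],6.5);st()
c=robot.camera("scene");I=cv2.resize(c["img"][130:240,320:450],None,fx=5,fy=5,interpolation=cv2.INTER_CUBIC)
o=robot.get_obs();M=R.from_quat(o["tool_rot"]).as_matrix();p=np.array(o["position"])
# projected finger pad lines down to table
for s in(-1,1):
    q=p+M[:,1]*s*.0436;u=(proj(c,[[q[0],q[1],p[2]-.022],[q[0],q[1],.005]])-[320,130]+.5)*5
    cv2.line(I,tuple(u[0].astype(int).tolist()),tuple(u[1].astype(int).tolist()),(255,0,0),1)
save("grasp1.png",I)
E
```

```text
go [-1.3  2.2 72.9] [-0.2  0.   0.3]
t 2.58 C [-180.8  312.5   99.9] yaw 6.8 w 87.3 gf 0.0 F [-0.1 -0.5  0.4] pos [0.4339 0.3241 0.0999]
```

View pics/grasp1.png

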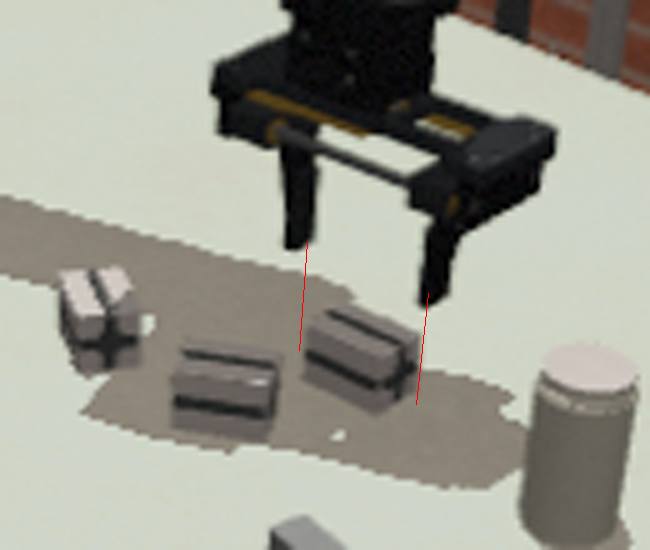

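The fingers straddle the two cut ends evenly: finger lines land at (300,350) and (417,405), the end middles are at about (319,359) and (398,395). Descend and grip.

Call:
{"fn": "move_arm", "kwargs": {"series": "-1 2 25 0 0 0; -1 2 50 0 0 0; -1 2 68 0 0 0; -1 2 73 0 0 0; -1 2 73 0 0 0"}}

```text
time: 3.05
position: [0.436, 0.3246, 0.0278]
tool_rot: [0.663, 0.748, -0.0, -0.0]
ft_force: [0.3, -0.2, 0.3]
grip_width: 0.0868
grip_force: 0.0
```

Call:
{"fn": "move_arm", "kwargs": {"series": "0 0 0 0 0 0; 0 0 0 0 0 0; 0 0 0 0 0 0; 0 0 0 0 0 0; 0 0 0 0 0 0; 0 0 0 0 0 0; 0 0 0 0 0 0; 0 0 0 0 0 0", "jaw": 0, "newtons": 25}}

```text
time: 3.72
position: [0.4367, 0.3239, 0.0282]
tool_rot: [0.664, 0.748, 0.0, 0.0]
ft_force: [-1.2, -0.3, 6.3]
grip_width: 0.0559
grip_force: 25.0
```

Call:
{"fn": "move_arm", "kwargs": {"series": "0 0 -20 0 0 0; 0 0 -50 0 0 0; 0 0 -90 0 0 0; 0 0 -125 0 0 0; 0 0 -125 0 0 0"}}

```text
time: 4.13
position: [0.4401, 0.3257, 0.1585]
tool_rot: [0.664, 0.748, 0.006, 0.002]
ft_force: [0.7, 0.0, -1.0]
grip_width: 0.0558
grip_force: 25.0
```

```bash
python3 - <<'E'
from h import *
st();go(C(0,100,140),-8.6)
E
```

```text
t 4.13 C [-174.9  315.   158.5] yaw 6.8 w 55.8 gf 25.0 F [ 0.7  0.  -1. ] pos [0.4401 0.3257 0.1585]
go [-253.8  111.2   18.8] [ 0.6 -0.3 15.4]
```

Call:
{"fn": "move_arm", "kwargs": {"series": "-254 111 18 0 0 15.4; -254 111 18 0 0 15.4; -254 111 18 0 0 15.4; -254 111 18 0 0 15.4; -254 111 18 0 0 15.4; -254 111 18 0 0 15.4; -254 111 18 0 0 15.4; -254 111 18 0 0 15.4"}}

```text
time: 4.8
position: [0.5805, 0.0792, 0.1334]
tool_rot: [0.76, 0.65, 0.001, 0.002]
ft_force: [1.1, -0.7, -1.7]
grip_width: 0.0556
grip_force: 25.0
```

Call:
{"fn": "move_arm", "kwargs": {"series": "0 0 0 0 0 0; 0 0 0 0 0 0; 0 0 0 0 0 0"}}

```text
time: 5.05
position: [0.5753, 0.0858, 0.1339]
tool_rot: [0.758, 0.653, -0.001, -0.001]
ft_force: [0.5, -0.6, -1.5]
grip_width: 0.056
grip_force: 25.0
```

```bash
python3 - <<'E'
from h import *
st();go(C(0,98,45),-8.6)
c=robot.camera("scene")
for t in("part_mid","pad_face","seat","handle_bar"):
    for r in robot.tip_of(c,t)[:3]: print(t,toC(r["xyz"]).round(1),round(r["p"],2))
x,y,w,h=300,170,130,110;f=5
I=cv2.resize(c["img"][y:y+h,x:x+w],None,fx=f,fy=f,interpolation=cv2.INTER_CUBIC)
def dr(P,col):
    u=((proj(c,P)-[x,y]+.5)*f).astype(int);cv2.polylines(I,[u.reshape(-1,1,2)],True,col,1)
o=robot.get_obs();tc=toC(o["position"])
for Y in(-20,20): dr([C(a*28,tc[1]+Y,tc[2]-7.5+b*20) for a,b in((-1,-1),(1,-1),(1,1),(-1,1))],(255,0,0))
dr([C(a,78,16) for a in(-28,28)]+[C(a,118,16) for a in(28,-28)],(0,0,255))
save("place1.png",I)
E
```

```text
t 5.05 C [ -5.3  98.1 133.9] yaw -8.5 w 56.0 gf 25.0 F [ 0.5 -0.6 -1.5] pos [0.5753 0.0858 0.1339]
go [-0.1  5.5 88.9] [-0.1  0.   0.1]
part_mid [ -5.7  97.8 126.7] 0.79
part_mid [-293.1  200.3   18. ] 0.48
part_mid [  2.5 -90.3 235.6] 0.2
pad_face [ 0.9 68.5 40. ] 0.75
seat [ -1.3 110.5  36. ] 0.94
handle_bar [ -0.  -91.3 236.1] 0.88
handle_bar [ 1.  -0.7 -2.3] 0.6
handle_bar [ -9.8 326.1   1.3] 0.27
```

View pics/place1.png

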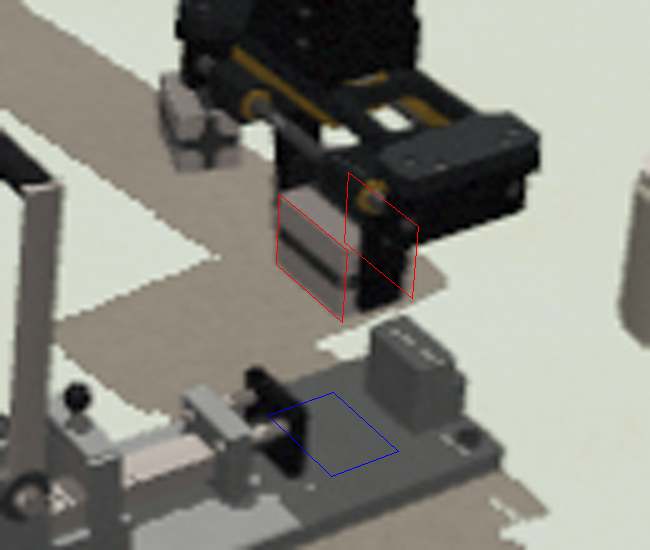

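Part hangs level, at clamp y≈98, above the gap; blue footprint (270–398, 392–476) clears pad and fixed jaw. Lower it.

Call:
{"fn": "move_arm", "kwargs": {"series": "0 5 20 0 0 0; 0 5 45 0 0 0; 0 5 65 0 0 0; 0 5 78 0 0 0; 0 5 85 0 0 0; 0 5 85 0 0 0; 0 5 85 0 0 0"}}

```text
time: 5.88
position: [0.5819, 0.0843, 0.0498]
tool_rot: [0.758, 0.652, 0.0, 0.0]
ft_force: [0.2, -0.4, -1.4]
grip_width: 0.0555
grip_force: 25.0
```

```bash
python3 -c "
from h import *
st();go(C(0,98.5,44),-8.6)"
```

```text
t 5.88 C [ 1.5 97.5 49.8] yaw -8.6 w 55.5 gf 25.0 F [ 0.2 -0.4 -1.4] pos [0.5819 0.0843 0.0498]
go [ 1.  -1.5  5.8] [ 0. -0.  0.]
```

Call:
{"fn": "move_arm", "kwargs": {"series": "1 -1 3 0 0 0; 1 -1 5 0 0 0; 1 -1 5.5 0 0 0; 1 -1 5.5 0 0 0; 1 -1 5.5 0 0 0"}}

```text
time: 6.3
position: [0.5812, 0.0851, 0.0445]
tool_rot: [0.758, 0.652, 0.0, 0.0]
ft_force: [-0.4, 0.1, -1.7]
grip_width: 0.0559
grip_force: 25.0
```

Call:
{"fn": "move_arm", "kwargs": {"series": "0 0 1 0 0 0; 0 0 1 0 0 0; 0 0 1 0 0 0"}}

```text
time: 6.55
position: [0.5813, 0.0851, 0.0442]
tool_rot: [0.758, 0.652, 0.0, 0.0]
ft_force: [-1.5, 0.2, 5.6]
grip_width: 0.0559
grip_force: 25.0
```

Call:
{"fn": "move_arm", "kwargs": {"series": "0 0 0 0 0 0; 0 0 0 0 0 0; 0 0 0 0 0 0; 0 0 0 0 0 0; 0 0 0 0 0 0", "jaw": 1}}

```text
time: 6.97
position: [0.581, 0.0852, 0.043]
tool_rot: [0.758, 0.652, -0.0, -0.0]
ft_force: [0.1, -0.4, -0.4]
grip_width: 0.0813
grip_force: 0.0
```

Call:
{"fn": "move_arm", "kwargs": {"series": "0 0 -20 0 0 0; 0 0 -55 0 0 0; 0 0 -95 0 0 0; 0 0 -135 0 0 0; 0 0 -175 0 0 0; 0 0 -215 0 0 0; 0 0 -255 0 0 0; 0 0 -270 0 0 0"}}

```text
time: 7.63
position: [0.5834, 0.0852, 0.3197]
tool_rot: [0.758, 0.652, 0.004, 0.004]
ft_force: [0.9, -0.5, -0.4]
grip_width: 0.0871
grip_force: 0.0
```

```bash
python3 - <<'E'
from h import *
st()
c=robot.camera("scene");t=robot.camera("top")
for q in(c,t):
  for n in("part_mid","pad_face","handle_bar"):
    for r in robot.tip_of(q,n)[:2]: print(n,toC(r["xyz"]).round(1),round(r["p"],2))
go(C(0,-90,315),81.4)
I=[cv2.resize(c["img"][200:310,280:410],(520,440),interpolation=cv2.INTER_CUBIC)]
save("placed.png",I[0])
E
```

```text
t 7.63 C [  2.8  98.6 319.7] yaw -8.6 w 87.1 gf 0.0 F [ 0.9 -0.5 -0.4] pos [0.5834 0.0852 0.3197]
part_mid [-188.5  227.9   20.9] 0.86
part_mid [-298.   202.2   22.6] 0.8
pad_face [ -8.1 330.   -2.3] 0.63
pad_face [ 0.4 70.1 38.7] 0.49
part_mid [-1.8 99.6 38. ] 0.86
pad_face [ 1.4 68.1 40. ] 0.48
handle_bar [ -4.4 -88.1 235.7] 0.74
handle_bar [ 2.  64.2 37.9] 0.68
go [-188.1    0.6   -3.9] [ -0.2  -0.2 -90. ]
```

View pics/placed.png

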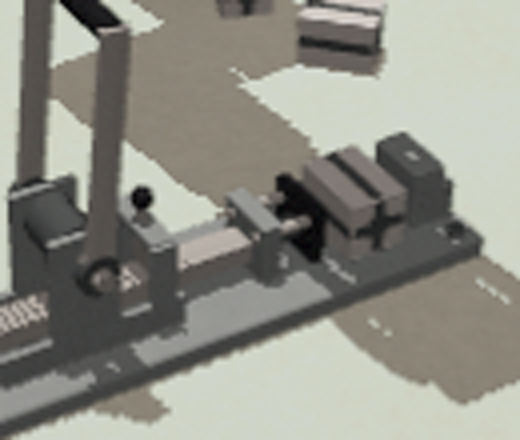

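Part sits on the bed between pad and fixed jaw at (355,200), cut end facing the long side. Now to the lever.

Call:
{"fn": "move_arm", "kwargs": {"series": "-188 1 -4 0 0 -90; -188 1 -4 0 0 -90; -188 1 -4 0 0 -90; -188 1 -4 0 0 -90; -188 1 -4 0 0 -90; -188 1 -4 0 0 -90; -188 1 -4 0 0 -90; -188 1 -4 0 0 -90"}}

```text
time: 8.7
position: [0.5532, -0.1019, 0.3156]
tool_rot: [0.37, 0.929, 0.0, -0.002]
ft_force: [-0.7, -0.2, -0.5]
grip_width: 0.0869
grip_force: 0.0
```

```bash
python3 -c "
from h import *
st();go(C(0,-90,300),81.4)"
```

```text
t 8.7 C [  0.9 -90.9 315.6] yaw 46.5 w 86.9 gf 0.0 F [-0.7 -0.2 -0.5] pos [ 0.5532 -0.1019  0.3156]
go [ 1.2  0.2 15.6] [ -0.   -0.2 -34.9]
```

Call:
{"fn": "move_arm", "kwargs": {"series": "1 0 0 0 0 -35; 1 0 0 0 0 -35; 1 0 0 0 0 -35; 1 0 0 0 0 -35; 1 0 0 0 0 -35; 1 0 0 0 0 -35; 1 0 0 0 0 -35"}}

```text
time: 9.28
position: [0.5528, -0.1, 0.316]
tool_rot: [0.077, 0.997, 0.0, -0.001]
ft_force: [-0.3, -0.1, 0.5]
grip_width: 0.087
grip_force: 0.0
```

```bash
python3 -c "
from h import *
st();go(C(0,-90,239),81.4)"
```

```text
t 9.28 C [ 2.00e-01 -8.91e+01  3.16e+02] yaw 81.2 w 87.0 gf 0.0 F [-0.3 -0.1  0.5] pos [ 0.5528 -0.1     0.316 ]
go [ 0.1 -0.9 77. ] [ 0.  -0.1 -0.2]
```

Call:
{"fn": "move_arm", "kwargs": {"series": "0 -1 20 0 0 0; 0 -1 45 0 0 0; 0 -1 65 0 0 0; 0 -1 75 0 0 0; 0 -1 77 0 0 0; 0 -1 77 0 0 0"}}

```text
time: 9.78
position: [0.5529, -0.1011, 0.2395]
tool_rot: [0.076, 0.997, 0.0, -0.001]
ft_force: [0.0, -0.5, 0.3]
grip_width: 0.0867
grip_force: 0.0
```

Call:
{"fn": "move_arm", "kwargs": {"series": "0 0 0 0 0 0; 0 0 0 0 0 0; 0 0 0 0 0 0; 0 0 0 0 0 0; 0 0 0 0 0 0; 0 0 0 0 0 0; 0 0 0 0 0 0; 0 0 0 0 0 0", "jaw": 0, "newtons": 30}}

```text
time: 10.45
position: [0.553, -0.1012, 0.2402]
tool_rot: [0.076, 0.997, -0.0, 0.0]
ft_force: [1.4, -0.6, -1.0]
grip_width: 0.0416
grip_force: 0.0
```

```bash
cat >> h.py <<'E'
def lv():
    o=robot.get_obs();c=toC(o["position"]);a=np.arcsin((c[1]+100)/150)
    F=np.array(o["ft_force"]);n=C(0,1000)-C(0,0);print("t",round(o["time"],2),"C",c.round(1),"ang",a.round(3),"arc z TCP",(87+150*np.cos(a)+3).round(1),"Fy",round(float(F@n),1),"F",F.round(1),"w",round(o["grip_width"]*1e3,1),"gf",round(o["grip_force"],1))
E
python3 -c "
from h import *
st();lv()"
```

```text
t 10.45 C [  0.6 -90.2 240.2] yaw 81.3 w 41.6 gf 0.0 F [ 1.4 -0.6 -1. ] pos [ 0.553  -0.1012  0.2402]
t 10.45 C [  0.6 -90.2 240.2] ang 0.065 arc z TCP 239.7 Fy -0.3 F [ 1.4 -0.6 -1. ] w 41.6 gf 0.0
```

Call:
{"fn": "move_arm", "kwargs": {"series": "0 0 0 0 0 0; 0 0 0 0 0 0; 0 0 0 0 0 0; 0 0 0 0 0 0; 0 0 0 0 0 0; 0 0 0 0 0 0; 0 0 0 0 0 0; 0 0 0 0 0 0"}}

```text
time: 11.12
position: [0.553, -0.1011, 0.2402]
tool_rot: [0.076, 0.997, 0.0, 0.0]
ft_force: [0.1, 0.2, 1.5]
grip_width: 0.0153
grip_force: 30.0
```

```bash
python3 -c "
from h import *
lv()"
```

```text
t 11.12 C [  0.6 -90.1 240.2] ang 0.066 arc z TCP 239.7 Fy 0.2 F [0.1 0.2 1.5] w 15.3 gf 30.0
```

Call:
{"fn": "move_arm", "kwargs": {"series": "0 2 0 0 0 0; 0 4 0.2 0 0 0; 0 4 0.2 0 0 0; 0 4 0.2 0 0 0"}}

```text
time: 11.45
position: [0.5536, -0.0975, 0.24]
tool_rot: [0.075, 0.997, -0.0, 0.0]
ft_force: [-0.5, -0.8, 2.0]
grip_width: 0.0149
grip_force: 30.0
```

```bash
python3 -c "
from h import *
lv()"
```

```text
t 11.45 C [  0.7 -86.5 240. ] ang 0.09 arc z TCP 239.4 Fy -0.9 F [-0.5 -0.8  2. ] w 14.9 gf 30.0
```

Call:
{"fn": "move_arm", "kwargs": {"series": "0 2 0.2 0 0 0; 0 4 0.5 0 0 0; 0 4 0.5 0 0 0; 0 4 0.5 0 0 0"}}

```text
time: 11.78
position: [0.5544, -0.0937, 0.2397]
tool_rot: [0.075, 0.997, -0.001, 0.0]
ft_force: [-0.2, -3.5, 2.5]
grip_width: 0.0146
grip_force: 30.0
```

Call:
{"fn": "move_arm", "kwargs": {"series": "0 1 0.2 0 0 0; 0 2 0.2 0 0 0; 0 2 0.2 0 0 0; 0 2 0.2 0 0 0"}}

```text
time: 12.12
position: [0.5547, -0.0914, 0.2393]
tool_rot: [0.076, 0.997, -0.0, 0.0]
ft_force: [-1.0, -3.6, 2.3]
grip_width: 0.0152
grip_force: 30.0
```

Call:
{"fn": "move_arm", "kwargs": {"series": "0 2 0.2 0 0 0; 0 3 0.4 0 0 0; 0 3 0.4 0 0 0; 0 3 0.4 0 0 0"}}

```text
time: 12.45
position: [0.5552, -0.0879, 0.239]
tool_rot: [0.076, 0.997, 0.0, 0.0]
ft_force: [-0.4, -1.3, 2.7]
grip_width: 0.0149
grip_force: 30.0
```

```bash
python3 -c "
from h import *
lv()"
```

```text
t 12.45 C [  0.8 -76.8 239. ] ang 0.156 arc z TCP 238.2 Fy -1.4 F [-0.4 -1.3  2.7] w 14.9 gf 30.0
```

Call:
{"fn": "move_arm", "kwargs": {"series": "0 2 0.6 0 0 0; 0 4 1.2 0 0 0; 0 4 1.2 0 0 0; 0 4 1.2 0 0 0"}}

```text
time: 12.78
position: [0.5559, -0.0839, 0.2381]
tool_rot: [0.076, 0.997, 0.0, 0.001]
ft_force: [0.0, -1.0, 4.9]
grip_width: 0.0146
grip_force: 30.0
```

Call:
{"fn": "move_arm", "kwargs": {"series": "0 2 0.4 0 0 0; 0 3 0.7 0 0 0; 0 3 0.7 0 0 0; 0 3 0.7 0 0 0"}}

```text
time: 13.12
position: [0.5564, -0.0809, 0.2373]
tool_rot: [0.076, 0.997, 0.0, 0.0]
ft_force: [-0.3, -1.3, 6.3]
grip_width: 0.0154
grip_force: 30.0
```

Call:
{"fn": "move_arm", "kwargs": {"series": "0 2 0 0 0 0; 0 3 0 0 0 0; 0 3 0 0 0 0; 0 3 0 0 0 0"}}

```text
time: 13.45
position: [0.5567, -0.0787, 0.237]
tool_rot: [0.076, 0.997, -0.0, 0.0]
ft_force: [0.3, -4.5, 4.3]
grip_width: 0.0151
grip_force: 30.0
```

```bash
python3 -c "
from h import *
lv()"
```

```text
t 13.45 C [  0.9 -67.4 237. ] ang 0.219 arc z TCP 236.4 Fy -4.4 F [ 0.3 -4.5  4.3] w 15.1 gf 30.0
```

Call:
{"fn": "move_arm", "kwargs": {"series": "0 1 0.2 0 0 0; 0 2 0.3 0 0 0; 0 2 0.3 0 0 0; 0 2 0.3 0 0 0"}}

```text
time: 13.78
position: [0.5568, -0.0786, 0.237]
tool_rot: [0.075, 0.997, -0.002, 0.0]
ft_force: [-2.2, -9.0, 4.7]
grip_width: 0.0154
grip_force: 30.0
```

Call:
{"fn": "move_arm", "kwargs": {"series": "0 -3 -0.6 0 0 0; 0 -6 -1.2 0 0 0; 0 -9 -1.8 0 0 0; 0 -12 -2.2 0 0 0; 0 -15 -2.6 0 0 0; 0 -18 -2.9 0 0 0; 0 -20 -3.1 0 0 0; 0 -20 -3.1 0 0 0"}}

```text
time: 14.45
position: [0.5538, -0.0953, 0.2398]
tool_rot: [0.076, 0.997, 0.001, -0.0]
ft_force: [1.3, 4.7, 2.3]
grip_width: 0.015
grip_force: 30.0
```

```bash
python3 -c "
from h import *
lv()"
```

```text
t 14.45 C [  0.5 -84.3 239.8] ang 0.105 arc z TCP 239.2 Fy 4.8 F [1.3 4.7 2.3] w 15.0 gf 30.0
```

Call:
{"fn": "move_arm", "kwargs": {"series": "0 -3 -0.2 0 0 0; 0 -6 -0.4 0 0 0; 0 -6 -0.4 0 0 0; 0 -6 -0.4 0 0 0"}}

```text
time: 14.78
position: [0.5527, -0.1023, 0.2403]
tool_rot: [0.076, 0.997, -0.0, -0.0]
ft_force: [0.5, 2.8, 3.8]
grip_width: 0.015
grip_force: 30.0
```

Call:
{"fn": "move_arm", "kwargs": {"series": "0 -2 0 0 0 0; 0 -3 0 0 0 0; 0 -3 0 0 0 0; 0 -3 0 0 0 0"}}

```text
time: 15.12
position: [0.5523, -0.1043, 0.2403]
tool_rot: [0.076, 0.997, 0.001, -0.0]
ft_force: [0.8, 5.4, 4.3]
grip_width: 0.015
grip_force: 30.0
```

```bash
python3 -c "
from h import *
lv()"
```

```text
t 15.12 C [  0.4 -93.4 240.3] ang 0.044 arc z TCP 239.9 Fy 5.5 F [0.8 5.4 4.3] w 15.0 gf 30.0
```

Call:
{"fn": "move_arm", "kwargs": {"series": "0 -1 0.2 0 0 0; 0 -2 0.3 0 0 0; 0 -2 0.3 0 0 0; 0 -2 0.3 0 0 0"}}

```text
time: 15.45
position: [0.5523, -0.1044, 0.2403]
tool_rot: [0.076, 0.997, 0.003, 0.0]
ft_force: [1.6, 9.7, 7.2]
grip_width: 0.015
grip_force: 30.0
```

```bash
python3 -c "
from h import *
lv()
for n in('top','scene'):
  c=robot.camera(n)
  print([(toC(r['xyz']).round(1),round(r['p'],2)) for r in robot.tip_of(c,'pad_face')[:2]])"
```

```text
t 15.45 C [  0.4 -93.5 240.3] ang 0.043 arc z TCP 239.9 Fy 9.8 F [1.6 9.7 7.2] w 15.0 gf 30.0
[]
[(array([ 2.1, 74. , 40.9]), 0.74), (array([  -0.5, -101.1,   91.2]), 0.53)]
```

Call:
{"fn": "move_arm", "kwargs": {"series": "0 5 0.2 0 0 0; 0 10 0.4 0 0 0; 0 15 0.8 0 0 0; 0 20 1.2 0 0 0; 0 24 1.6 0 0 0; 0 28 2.2 0 0 0; 0 31 2.5 0 0 0; 0 31 2.5 0 0 0"}}

```text
time: 16.32
position: [0.5567, -0.0786, 0.2374]
tool_rot: [0.075, 0.997, -0.003, -0.0]
ft_force: [-1.4, -7.3, 2.8]
grip_width: 0.0148
grip_force: 30.0
```

Call:
{"fn": "move_arm", "kwargs": {"series": "0 0 0 0 0 0; 0 -4 -0.7 0 0 0; 0 -8 -1.4 0 0 0; 0 -12 -2 0 0 0; 0 -16 -2.4 0 0 0; 0 -20 -2.7 0 0 0; 0 -23 -2.9 0 0 0; 0 -25 -3 0 0 0"}}

```text
time: 16.98
position: [0.553, -0.1005, 0.2405]
tool_rot: [0.076, 0.997, 0.001, -0.0]
ft_force: [0.5, 4.0, 4.3]
grip_width: 0.0152
grip_force: 30.0
```

Call:
{"fn": "move_arm", "kwargs": {"series": "0 -2 0 0 0 0; 0 -4 0 0 0 0; 0 -6 0 0 0 0; 0 -6 0 0 0 0; 0 -6 0 0 0 0"}}

```text
time: 17.4
position: [0.5523, -0.1044, 0.2406]
tool_rot: [0.076, 0.997, 0.003, 0.0]
ft_force: [1.5, 10.2, 5.9]
grip_width: 0.0148
grip_force: 30.0
```

```bash
python3 -c "
from h import *
lv()
for n in('top','scene'):
  c=robot.camera(n)
  for t in('pad_face','part_mid'): print(t,[(toC(r['xyz']).round(1),round(r['p'],2)) for r in robot.tip_of(c,t)[:3]])"
```

```text
t 17.4 C [  0.4 -93.5 240.6] ang 0.043 arc z TCP 239.9 Fy 10.3 F [ 1.5 10.2  5.9] w 14.8 gf 30.0
pad_face [(array([  1.9, 107.5,  32.6]), 0.61), (array([ 2.6, 74.7, 39.9]), 0.5)]
part_mid [(array([-4.7, 99.9, 38.5]), 0.68)]
pad_face [(array([ 0. , 77.4, 38.4]), 0.53)]
part_mid [(array([-186.3,  225.7,   14.9]), 0.89), (array([-294.9,  202.2,   17.1]), 0.83), (array([-2.7, 98.6, 35.4]), 0.7)]
```

Call:
{"fn": "move_arm", "kwargs": {"series": "0 5 0.2 0 0 0; 0 10 0.4 0 0 0; 0 15 0.8 0 0 0; 0 20 1.2 0 0 0; 0 24 1.6 0 0 0; 0 28 2.2 0 0 0; 0 31 2.5 0 0 0; 0 31 2.5 0 0 0"}}

```text
time: 18.37
position: [0.5567, -0.0786, 0.2379]
tool_rot: [0.075, 0.997, -0.003, -0.0]
ft_force: [-2.1, -8.4, 3.5]
grip_width: 0.0151
grip_force: 30.0
```

Call:
{"fn": "move_arm", "kwargs": {"series": "0 0 0 0 0 0; 0 -4 -0.7 0 0 0; 0 -8 -1.4 0 0 0; 0 -12 -2 0 0 0; 0 -16 -2.3 0 0 0; 0 -20 -2.5 0 0 0; 0 -23 -2.5 0 0 0; 0 -25 -2.5 0 0 0"}}

```text
time: 19.03
position: [0.5531, -0.1003, 0.2407]
tool_rot: [0.076, 0.997, 0.001, 0.0]
ft_force: [0.2, 4.3, 4.8]
grip_width: 0.0153
grip_force: 30.0
```

Call:
{"fn": "move_arm", "kwargs": {"series": "0 -2 0 0 0 0; 0 -4 0 0 0 0; 0 -6 0 0 0 0; 0 -6 0 0 0 0; 0 -6 0 0 0 0"}}

```text
time: 19.45
position: [0.5524, -0.1045, 0.2407]
tool_rot: [0.076, 0.997, 0.003, 0.0]
ft_force: [3.0, 9.7, 7.0]
grip_width: 0.0151
grip_force: 30.0
```

```bash
python3 -c "
from h import *
lv()
for n in('top','scene'):
  c=robot.camera(n)
  for t in('pad_face','part_mid'): print(t,[(toC(r['xyz']).round(1),round(r['p'],2)) for r in robot.tip_of(c,t)[:3]])"
```

```text
t 19.45 C [  0.4 -93.5 240.7] ang 0.043 arc z TCP 239.9 Fy 10.1 F [3.  9.7 7. ] w 15.1 gf 30.0
pad_face [(array([ 0.8, 81. , 38.7]), 0.47)]
part_mid [(array([ -0.7, 100.7,  40. ]), 0.9)]
pad_face [(array([ 0.8, 84.6, 39.4]), 0.67)]
part_mid [(array([-294.8,  202.3,   20.4]), 0.83), (array([-186.6,  221.4,   18.4]), 0.8), (array([-2.7, 97.3, 37.1]), 0.57)]
```

Call:
{"fn": "move_arm", "kwargs": {"series": "0 5 0 0 0 0; 0 10 0 0 0 0; 0 15 0.3 0 0 0; 0 20 0.7 0 0 0; 0 24 1.1 0 0 0; 0 28 1.7 0 0 0; 0 31 2 0 0 0; 0 31 2 0 0 0"}}

```text
time: 20.42
position: [0.5567, -0.0786, 0.2385]
tool_rot: [0.075, 0.997, -0.003, -0.0]
ft_force: [-0.9, -8.7, 3.2]
grip_width: 0.0152
grip_force: 30.0
```

Call:
{"fn": "move_arm", "kwargs": {"series": "0 0 0 0 0 0; 0 -4 -0.7 0 0 0; 0 -8 -1.4 0 0 0; 0 -12 -2 0 0 0; 0 -16 -2.3 0 0 0; 0 -20 -2.5 0 0 0; 0 -23 -2.5 0 0 0; 0 -25 -2.5 0 0 0"}}

```text
time: 21.08
position: [0.5531, -0.0999, 0.2413]
tool_rot: [0.076, 0.997, 0.002, 0.0]
ft_force: [0.6, 4.9, 7.2]
grip_width: 0.0149
grip_force: 30.0
```

Call:
{"fn": "move_arm", "kwargs": {"series": "0 -2 0 0 0 0; 0 -4 0 0 0 0; 0 -6 0 0 0 0; 0 -6 0 0 0 0; 0 -6 0 0 0 0"}}

```text
time: 21.5
position: [0.5524, -0.1044, 0.2412]
tool_rot: [0.076, 0.997, 0.003, 0.0]
ft_force: [1.9, 9.4, 6.0]
grip_width: 0.0149
grip_force: 30.0
```

```bash
python3 -c "
from h import *
lv()
for n in('top','scene'):
  c=robot.camera(n)
  for t in('pad_face','part_mid'): print(t,[(toC(r['xyz']).round(1),round(r['p'],2)) for r in robot.tip_of(c,t)[:3]])"
```

```text
t 21.5 C [  0.4 -93.5 241.2] ang 0.043 arc z TCP 239.9 Fy 9.6 F [1.9 9.4 6. ] w 14.9 gf 30.0
pad_face [(array([  60.7, -324.6,    0.9]), 0.72), (array([ 0.9, 87.1, 37.7]), 0.57)]
part_mid [(array([ -2.2, 106.9,  39.7]), 0.86)]
pad_face [(array([ 1. , 90.6, 40.2]), 0.5)]
part_mid [(array([-185.7,  225.3,   17.6]), 0.86), (array([-294.9,  203.8,   18.6]), 0.59)]
```

Call:
{"fn": "move_arm", "kwargs": {"series": "0 5 0 0 0 0; 0 10 0 0 0 0; 0 15 0.3 0 0 0; 0 20 0.7 0 0 0; 0 24 1.1 0 0 0; 0 28 1.7 0 0 0; 0 31 2 0 0 0; 0 31 2 0 0 0"}}

```text
time: 22.47
position: [0.5567, -0.0786, 0.2391]
tool_rot: [0.075, 0.997, -0.003, -0.0]
ft_force: [-2.3, -9.1, 4.0]
grip_width: 0.0151
grip_force: 30.0
```

Call:
{"fn": "move_arm", "kwargs": {"series": "0 0 0 0 0 0; 0 -4 -0.7 0 0 0; 0 -8 -1.4 0 0 0; 0 -12 -1.8 0 0 0; 0 -16 -2 0 0 0; 0 -20 -2 0 0 0; 0 -23 -2 0 0 0; 0 -25 -2 0 0 0"}}

```text
time: 23.13
position: [0.5533, -0.0993, 0.2414]
tool_rot: [0.076, 0.997, 0.002, 0.0]
ft_force: [1.4, 5.2, 7.4]
grip_width: 0.0152
grip_force: 30.0
```

Call:
{"fn": "move_arm", "kwargs": {"series": "0 -2 0 0 0 0; 0 -4 0 0 0 0; 0 -6 0 0 0 0; 0 -6 0 0 0 0; 0 -6 0 0 0 0"}}

```text
time: 23.55
position: [0.5524, -0.1044, 0.2414]
tool_rot: [0.076, 0.997, 0.003, 0.0]
ft_force: [0.8, 6.2, 6.6]
grip_width: 0.0152
grip_force: 30.0
```

```bash
python3 -c "
from h import *
lv()
for n in('top','scene'):
  c=robot.camera(n);save('s5'+n+'.png',c['img'])
  for t in('pad_face','part_mid'): print(t,[(toC(r['xyz']).round(1),round(r['p'],2)) for r in robot.tip_of(c,t)[:3]])"
```

```text
t 23.55 C [  0.5 -93.5 241.4] ang 0.043 arc z TCP 239.9 Fy 6.3 F [0.8 6.2 6.6] w 15.2 gf 30.0
pad_face [(array([ 1.5, 93.8, 38.8]), 0.56)]
part_mid [(array([ -1.9, 110.9,  40.3]), 0.54), (array([-1.5, 93.6, 38. ]), 0.39)]
pad_face [(array([ 1.1, 95. , 39. ]), 0.75)]
part_mid [(array([-189.9,  223.5,   20.7]), 0.8), (array([-296. ,  204.4,   19.7]), 0.77)]
```

Call:
{"fn": "move_arm", "kwargs": {"series": "0 5 0 0 0 0; 0 10 0 0 0 0; 0 15 0.3 0 0 0; 0 20 0.7 0 0 0; 0 24 1.1 0 0 0; 0 28 1.7 0 0 0; 0 31 2 0 0 0; 0 31 2 0 0 0"}}

```text
time: 24.52
position: [0.5567, -0.0786, 0.239]
tool_rot: [0.075, 0.997, -0.003, -0.0]
ft_force: [-2.0, -8.5, 3.7]
grip_width: 0.0152
grip_force: 30.0
```

Call:
{"fn": "move_arm", "kwargs": {"series": "0 0 0 0 0 0; 0 -4 -0.7 0 0 0; 0 -8 -1.4 0 0 0; 0 -12 -1.8 0 0 0; 0 -16 -2 0 0 0; 0 -20 -2 0 0 0; 0 -23 -2 0 0 0; 0 -25 -2 0 0 0"}}

```text
time: 25.18
position: [0.5536, -0.0973, 0.2416]
tool_rot: [0.076, 0.997, 0.004, 0.001]
ft_force: [1.4, 9.9, 7.8]
grip_width: 0.0152
grip_force: 30.0
```

Call:
{"fn": "move_arm", "kwargs": {"series": "0 -2 0 0 0 0; 0 -4 0 0 0 0; 0 -6 0 0 0 0; 0 -6 0 0 0 0; 0 -6 0 0 0 0"}}

```text
time: 25.6
position: [0.5526, -0.1034, 0.2417]
tool_rot: [0.076, 0.997, 0.004, 0.001]
ft_force: [1.4, 8.3, 8.3]
grip_width: 0.0148
grip_force: 30.0
```

```bash
python3 -c "
from h import *
lv()
for n in('top','scene'):
  c=robot.camera(n);save('s6'+n+'.png',c['img'])
  for t in('pad_face','part_mid'): print(t,[(toC(r['xyz']).round(1),round(r['p'],2)) for r in robot.tip_of(c,t)[:3]])"
```

```text
t 25.6 C [  0.5 -92.5 241.7] ang 0.05 arc z TCP 239.8 Fy 8.5 F [1.4 8.3 8.3] w 14.8 gf 30.0
pad_face [(array([ 1.1, 92.3, 36.3]), 0.4)]
part_mid []
pad_face [(array([ 2.3, 92.7, 39.3]), 0.51), (array([ -3.2, 108.8,  37. ]), 0.23)]
part_mid [(array([-187.5,  222.3,   21.4]), 0.92), (array([-295.9,  203.6,   16.5]), 0.68), (array([ -2. , 110.4,  35.4]), 0.66)]
```

Call:
{"fn": "move_arm", "kwargs": {"series": "0 -1 0 0 0 0; 0 -2 0 0 0 0; 0 -2 0 0 0 0; 0 -2 0 0 0 0"}}

```text
time: 26.23
position: [0.5524, -0.1046, 0.2418]
tool_rot: [0.076, 0.997, 0.005, 0.001]
ft_force: [1.3, 9.2, 8.6]
grip_width: 0.015
grip_force: 30.0
```

Call:
{"fn": "move_arm", "kwargs": {"series": "0 -1 0 0 0 0; 0 -1 0 0 0 0; 0 -1 0 0 0 0"}}

```text
time: 26.48
position: [0.5523, -0.1046, 0.2418]
tool_rot: [0.076, 0.997, 0.006, 0.001]
ft_force: [1.8, 13.3, 9.3]
grip_width: 0.015
grip_force: 30.0
```

```bash
python3 - <<'E'
from h import *
c=robot.camera("scene");save("s6b.png",c["img"])
ys=np.arange(0,150,.25);zs=np.arange(65,15,-.25)
out=[];pr=[]
for f in("scene1.png","s5scene.png","s6b.png"):
    I=cv2.imread("pics/"+f)
    P=np.array([[C(22,y,z) for y in ys] for z in zs]);uv=proj(c,P.reshape(-1,3)).reshape(len(zs),len(ys),2).astype(np.float32)
    W=cv2.remap(I,uv[...,0],uv[...,1],cv2.INTER_CUBIC);out.append(W)
for W in out:
    for y in range(20,150,10): cv2.line(W,(y*4,0),(y*4,6),(0,0,255),1)
cv2.imwrite("pics/rect.png",np.vstack(out))
E
```

```text
(no output)
```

View pics/rect.png

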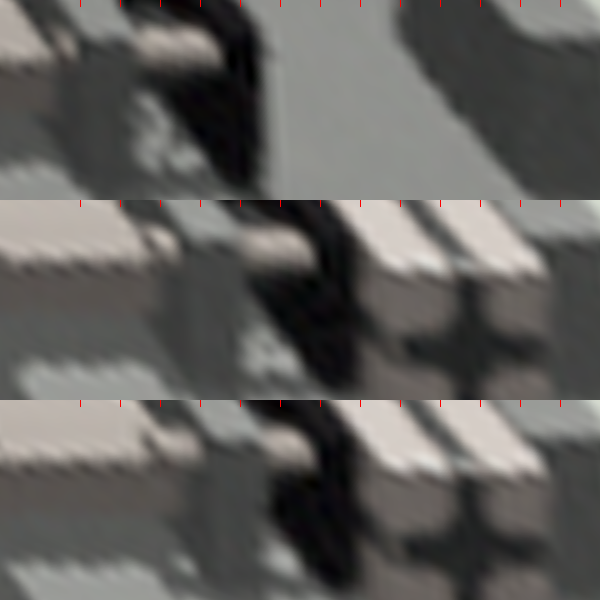

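```bash
python3 - <<'E'
from h import *
c=robot.camera("scene")
ys=np.arange(0,150,.25)
def rect(f,x,z0,z1):
    zs=np.arange(z1,z0,-.5);I=cv2.imread("pics/"+f,0).astype(np.float32)
    P=np.array([[C(x,y,z) for y in ys] for z in zs]);uv=proj(c,P.reshape(-1,3)).reshape(len(zs),len(ys),2).astype(np.float32)
    return cv2.remap(I,uv[...,0],uv[...,1],cv2.INTER_CUBIC)
def shift(a,b,y0,y1,x,z0,z1):
    A=rect(a,x,z0,z1)[:,int(y0*4):int(y1*4)];B=rect(b,x,z0,z1)
    r=cv2.matchTemplate(B,A,cv2.TM_CCOEFF_NORMED)[0];i=int(r.argmax());return round(i/4-y0,2),round(float(r.max()),3)
for x in(22,):
  for z0,z1 in((35,60),(45,65),(30,65)):
    print("bracket s1->s6",shift("scene1.png","s6b.png",10,36,x,z0,z1),"s1->s5",shift("scene1.png","s5scene.png",10,36,x,z0,z1),"s5->s6",shift("s5scene.png","s6b.png",38,62,x,z0,z1),
     "narrow",shift("scene1.png","s6b.png",14,34,x,z0,z1),"pad s1->s6",shift("scene1.png","s6b.png",52,66,x,z0,z1),"s5->s6",shift("s5scene.png","s6b.png",78,92,x,z0,z1))
for f in("scene1.png","s5scene.png","s6b.png"):
    p=rect(f,22,42,52).mean(0);print(f,[int(v) for v in p[::8]])
lv()
E
```

```text
bracket s1->s6 (31.75, 0.855) s1->s5 (25.25, 0.899) s5->s6 (5.5, 0.952) narrow (31.5, 0.951) pad s1->s6 (23.5, 0.914) s5->s6 (0.0, 0.998)
bracket s1->s6 (31.75, 0.905) s1->s5 (25.25, 0.924) s5->s6 (5.75, 0.959) narrow (31.5, 0.965) pad s1->s6 (23.25, 0.96) s5->s6 (0.0, 1.0)
bracket s1->s6 (31.5, 0.903) s1->s5 (25.5, 0.93) s5->s6 (5.5, 0.964) narrow (31.5, 0.97) pad s1->s6 (23.25, 0.935) s5->s6 (0.0, 0.999)
scene1.png [92, 94, 99, 96, 94, 92, 88, 71, 62, 67, 60, 58, 61, 60, 61, 60, 60, 62, 65, 64, 61, 59, 58, 58, 54, 52, 52, 49, 23, 5, 13, 3, 31, 91, 130, 147, 144, 143, 144, 144, 144, 144, 144, 145, 144, 144, 144, 144, 144, 144, 144, 135, 117, 90, 67, 61, 57, 56, 55, 55, 55, 55, 56, 56, 55, 56, 58, 60, 60, 60, 61, 61, 62, 61, 60]
s5scene.png [89, 98, 107, 104, 101, 100, 104, 105, 104, 101, 99, 101, 104, 104, 101, 99, 101, 107, 99, 83, 77, 76, 74, 66, 66, 66, 67, 67, 67, 67, 69, 67, 65, 66, 66, 61, 59, 61, 59, 44, 18, 10, 14, 10, 30, 59, 82, 108, 131, 144, 151, 149, 145, 148, 151, 145, 119, 96, 95, 104, 122, 138, 150, 155, 157, 153, 146, 136, 100, 70, 68, 66, 67, 67, 66]
s6b.png [102, 103, 106, 104, 102, 101, 104, 106, 105, 101, 99, 101, 103, 104, 101, 99, 101, 105, 99, 86, 82, 85, 88, 86, 81, 72, 64, 66, 66, 66, 67, 68, 68, 67, 65, 63, 60, 61, 59, 44, 17, 7, 10, 9, 30, 60, 83, 108, 131, 145, 152, 149, 145, 148, 150, 145, 119, 96, 95, 104, 122, 138, 149, 155, 157, 154, 146, 136, 100, 71, 68, 67, 67, 66, 65]
t 26.58 C [  0.4 -93.7 241.8] ang 0.042 arc z TCP 239.9 Fy 12.9 F [ 2.1 12.7  9.4] w 15.3 gf 30.0
```

The rectified view (x=22 plane) shows the pad stopped at y≈89.5 against the part. The bracket on the jaw bar has moved on about 8 mm more, so the jaw force is about 18–20 N. One more full stroke should give about 32–34 N.

Call:
{"fn": "move_arm", "kwargs": {"series": "0 6 0 0 0 0; 0 12 0.2 0 0 0; 0 17 0.6 0 0 0; 0 22 1.1 0 0 0; 0 27 1.7 0 0 0; 0 31 2.2 0 0 0; 0 34 2.5 0 0 0; 0 34 2.5 0 0 0"}}

```text
time: 27.25
position: [0.5566, -0.0786, 0.2383]
tool_rot: [0.075, 0.997, -0.003, -0.0]
ft_force: [-1.8, -9.4, 2.4]
grip_width: 0.0151
grip_force: 30.0
```

Call:
{"fn": "move_arm", "kwargs": {"series": "0 0 0 0 0 0; 0 -4 -0.7 0 0 0; 0 -8 -1.4 0 0 0; 0 -12 -1.8 0 0 0; 0 -16 -2 0 0 0; 0 -20 -2.2 0 0 0; 0 -23 -2.4 0 0 0; 0 -25 -2.5 0 0 0"}}

```text
time: 27.92
position: [0.5536, -0.0958, 0.2411]
tool_rot: [0.077, 0.997, 0.006, 0.0]
ft_force: [3.2, 12.5, 6.9]
grip_width: 0.0152
grip_force: 30.0
```

Call:
{"fn": "move_arm", "kwargs": {"series": "0 -2 0 0 0 0; 0 -4 0 0 0 0; 0 -6 0 0 0 0; 0 -8 0 0 0 0; 0 -8 0 0 0 0; 0 -8 0 0 0 0"}}

```text
time: 28.42
position: [0.5525, -0.1036, 0.242]
tool_rot: [0.077, 0.997, 0.006, 0.001]
ft_force: [1.7, 12.1, 9.3]
grip_width: 0.0147
grip_force: 30.0
```

Call:
{"fn": "move_arm", "kwargs": {"series": "0 -1 0 0 0 0; 0 -2 0 0 0 0; 0 -2 0 0 0 0; 0 -2 0 0 0 0"}}

```text
time: 28.75
position: [0.5523, -0.1047, 0.242]
tool_rot: [0.077, 0.997, 0.007, 0.001]
ft_force: [2.8, 14.4, 9.6]
grip_width: 0.0148
grip_force: 30.0
```

Call:
{"fn": "move_arm", "kwargs": {"series": "0 -1 0 0 0 0; 0 -1 0 0 0 0; 0 -1 0 0 0 0"}}

```text
time: 29.0
position: [0.5523, -0.1047, 0.242]
tool_rot: [0.077, 0.997, 0.008, 0.001]
ft_force: [2.8, 16.4, 10.0]
grip_width: 0.015
grip_force: 30.0
```

```bash
cat > m.py <<'E'
from h import *
c=robot.camera("scene");save("now.png",c["img"])
ys=np.arange(0,150,.25)
def rect(f,x,z0,z1):
    zs=np.arange(z1,z0,-.5);I=cv2.imread("pics/"+f,0).astype(np.float32)
    P=np.array([[C(x,y,z) for y in ys] for z in zs]);uv=proj(c,P.reshape(-1,3)).reshape(len(zs),len(ys),2).astype(np.float32)
    return cv2.remap(I,uv[...,0],uv[...,1],cv2.INTER_CUBIC)
def shift(a,b,y0,y1,x=22,z0=45,z1=65):
    A=rect(a,x,z0,z1)[:,int(y0*4):int(y1*4)];B=rect(b,x,z0,z1)
    r=cv2.matchTemplate(B,A,cv2.TM_CCOEFF_NORMED)[0];i=int(r.argmax());return round(i/4-y0,2),round(float(r.max()),3)
print("bracket",shift("scene1.png","now.png",14,34),"s5->",shift("s5scene.png","now.png",38,62),"s6->",shift("s6b.png","now.png",46,68),"pad",shift("s5scene.png","now.png",78,92))
lv()
E
python3 m.py
```

```text
bracket (37.25, 0.951) s5-> (11.25, 0.943) s6-> (5.75, 0.983) pad (0.0, 1.0)
t 29.05 C [  0.4 -93.8 242. ] ang 0.041 arc z TCP 239.9 Fy 16.9 F [ 3.7 16.5 11. ] w 14.6 gf 30.0
```

Call:
{"fn": "move_arm", "kwargs": {"series": "0 2 -0.5 0 0 0; 0 4 -1 0 0 0; 0 6 -1.5 0 0 0; 0 8 -1.5 0 0 0; 0 8 -1.5 0 0 0"}}

```text
time: 29.47
position: [0.5527, -0.1007, 0.242]
tool_rot: [0.076, 0.997, 0.003, -0.0]
ft_force: [1.7, 5.6, 1.1]
grip_width: 0.0149
grip_force: 30.0
```

```bash
python3 m.py
```

```text
bracket (36.5, 0.938) s5-> (10.5, 0.949) s6-> (5.0, 0.977) pad (0.0, 1.0)
t 29.52 C [  0.3 -89.8 242. ] ang 0.068 arc z TCP 239.7 Fy 5.7 F [2.7 5.4 1.9] w 15.1 gf 30.0
```

Call:
{"fn": "move_arm", "kwargs": {"series": "0 4 0.2 0 0 0; 0 8 0.5 0 0 0; 0 12 0.9 0 0 0; 0 16 1.5 0 0 0; 0 20 2 0 0 0; 0 23 2.5 0 0 0; 0 25 2.8 0 0 0; 0 25 2.8 0 0 0"}}

```text
time: 30.18
position: [0.5562, -0.0801, 0.2394]
tool_rot: [0.075, 0.997, -0.001, -0.0]
ft_force: [0.3, -0.9, -0.4]
grip_width: 0.015
grip_force: 30.0
```

```bash
python3 m.py
```

```text
bracket (31.25, 0.968) s5-> (5.25, 0.961) s6-> (-0.25, 0.997) pad (0.0, 1.0)
t 30.23 C [  0.6 -68.9 239.4] ang 0.209 arc z TCP 236.7 Fy -1.4 F [ 0.3 -1.5 -1.8] w 15.2 gf 30.0
```

The last tooth did not latch: the bracket fell back 6 mm when the lever returned. I'll repeat the stroke with a firmer grip and press a bit more at both stops, staying under 25 N.

Call:
{"fn": "move_arm", "kwargs": {"series": "0 1 0 0 0 0; 0 2 0 0 0 0; 0 3 0 0 0 0; 0 4 0 0 0 0; 0 4 0 0 0 0; 0 4 0 0 0 0; 0 4 0 0 0 0; 0 4 0 0 0 0", "jaw": 0, "newtons": 58}}

```text
time: 30.9
position: [0.5564, -0.0785, 0.2392]
tool_rot: [0.075, 0.997, -0.003, -0.001]
ft_force: [-1.5, -10.3, -3.4]
grip_width: 0.0147
grip_force: 58.0
```

```bash
python3 m.py
```

```text
bracket (31.25, 0.967) s5-> (5.25, 0.961) s6-> (-0.25, 0.996) pad (0.0, 0.999)
t 30.95 C [  0.6 -67.3 239.2] ang 0.22 arc z TCP 236.4 Fy -9.9 F [-1.  -9.9 -3.7] w 14.3 gf 58.0
```

Call:
{"fn": "move_arm", "kwargs": {"series": "0 -4 -0.5 0 0 0; 0 -8 -1 0 0 0; 0 -12 -1.5 0 0 0; 0 -16 -1.9 0 0 0; 0 -20 -2.2 0 0 0; 0 -24 -2.4 0 0 0; 0 -27 -2.4 0 0 0; 0 -30 -2.4 0 0 0"}}

```text
time: 31.62
position: [0.553, -0.0988, 0.2421]
tool_rot: [0.077, 0.997, 0.007, 0.0]
ft_force: [4.1, 13.7, 5.1]
grip_width: 0.0144
grip_force: 58.0
```

Call:
{"fn": "move_arm", "kwargs": {"series": "0 -2 0 0 0 0; 0 -4 0 0 0 0; 0 -6 0 0 0 0; 0 -7 0 0 0 0; 0 -7 0 0 0 0; 0 -7 0 0 0 0"}}

```text
time: 32.12
position: [0.5521, -0.1046, 0.2427]
tool_rot: [0.077, 0.997, 0.008, 0.001]
ft_force: [3.6, 16.3, 3.0]
grip_width: 0.0149
grip_force: 58.0
```

```bash
python3 m.py
```

```text
bracket (37.25, 0.952) s5-> (11.25, 0.945) s6-> (5.75, 0.984) pad (0.0, 1.0)
t 32.17 C [ 2.000e-01 -9.380e+01  2.427e+02] ang 0.041 arc z TCP 239.9 Fy 15.8 F [ 4.  15.4  3.7] w 14.7 gf 58.0
```

Press a little more (about 20–22 N total).

Call:
{"fn": "move_arm", "kwargs": {"series": "0 -0.7 0 0 0 0; 0 -1.3 0 0 0 0; 0 -1.3 0 0 0 0; 0 -1.3 0 0 0 0; 0 -1.3 0 0 0 0"}}

```text
time: 32.58
position: [0.552, -0.1047, 0.2427]
tool_rot: [0.077, 0.997, 0.009, 0.001]
ft_force: [4.9, 19.9, 2.9]
grip_width: 0.0145
grip_force: 58.0
```

```bash
python3 m.py
```

```text
bracket (37.25, 0.95) s5-> (11.25, 0.943) s6-> (5.75, 0.984) pad (0.0, 1.0)
t 32.63 C [ 1.000e-01 -9.380e+01  2.427e+02] ang 0.041 arc z TCP 239.9 Fy 19.4 F [ 5.1 18.8  3.9] w 14.5 gf 58.0
```

Call:
{"fn": "move_arm", "kwargs": {"series": "0 -0.6 0 0 0 0; 0 -1.2 0 0 0 0; 0 -1.2 0 0 0 0; 0 -1.2 0 0 0 0; 0 -1.2 0 0 0 0"}}

```text
time: 33.05
position: [0.5519, -0.1048, 0.2427]
tool_rot: [0.077, 0.997, 0.01, 0.001]
ft_force: [6.2, 21.6, 4.0]
grip_width: 0.0148
grip_force: 58.0
```

```bash
python3 m.py;cp pics/now.png pics/held8.png
```

```text
bracket (37.25, 0.953) s5-> (11.25, 0.945) s6-> (5.75, 0.985) pad (0.0, 1.0)
t 33.1 C [ 1.000e-01 -9.390e+01  2.427e+02] ang 0.041 arc z TCP 239.9 Fy 22.9 F [ 5.2 22.4  3.6] w 14.9 gf 58.0
```

Call:
{"fn": "move_arm", "kwargs": {"series": "0 3 0 0 0 0; 0 6 0 0 0 0; 0 9 0 0 0 0; 0 12 0 0 0 0; 0 14 0 0 0 0; 0 14 0 0 0 0"}}

```text
time: 33.6
position: [0.5533, -0.0975, 0.2423]
tool_rot: [0.076, 0.997, 0.003, 0.0]
ft_force: [2.0, 9.0, 1.1]
grip_width: 0.0143
grip_force: 58.0
```

```bash
python3 m.py
```

```text
bracket (35.25, 0.944) s5-> (9.5, 0.955) s6-> (4.0, 0.981) pad (0.0, 1.0)
t 33.65 C [  0.3 -86.5 242.3] ang 0.09 arc z TCP 239.4 Fy 9.2 F [1.9 9.  1.4] w 15.1 gf 58.0
```

```bash
cat > arm.py <<'E'
from h import *
import sys
c=robot.camera("scene")
ys=np.arange(-125,-55,.25)
def rect(f,x,z0,z1):
    zs=np.arange(z1,z0,-1.);I=cv2.imread("pics/"+f,0).astype(np.float32)
    P=np.array([[C(x,y,z) for y in ys] for z in zs]);uv=proj(c,P.reshape(-1,3)).reshape(len(zs),len(ys),2).astype(np.float32)
    return zs,cv2.remap(I,uv[...,0],uv[...,1],cv2.INTER_CUBIC)
# register: rotate reference about pivot (y-z plane) and correlate
def ang(ref,f,x=44):
    zs,A=rect(ref,x,140,205);I=cv2.imread("pics/"+f,0).astype(np.float32)
    m=np.abs(ys+98)<20;best=[]
    th=np.arange(-.06,.201,.002)
    for t in th:
        Y,Z=np.meshgrid(ys[m],zs);dy,dz=Y+100,Z-87
        P=np.array([C(x,y,z) for y,z in zip((-100+dy*np.cos(t)+dz*np.sin(t)).ravel(),(87-dy*np.sin(t)+dz*np.cos(t)).ravel())])
        uv=proj(c,P).reshape(*Y.shape,2).astype(np.float32);B=cv2.remap(I,uv[...,0],uv[...,1],cv2.INTER_CUBIC)
        best.append(np.corrcoef(A[:,m].ravel(),B.ravel())[0,1])
    b=np.array(best);i=int(np.clip(b.argmax(),1,len(b)-2));p=np.polyfit(th[i-1:i+2],b[i-1:i+2],2);return round(-p[1]/2/p[0],4),round(b.max(),3)
save("now.png",c["img"])
for f in sys.argv[1:]: print(f,ang("s5scene.png",f))
E
python3 arm.py s5scene.png s6scene.png s6b.png held8.png now.png scene1.png
```

```text
s5scene.png (np.float64(0.0), np.float64(1.0))
s6scene.png (np.float64(0.0058), np.float64(0.987))
s6b.png (np.float64(-0.0001), np.float64(0.993))
held8.png (np.float64(-0.0001), np.float64(0.994))
now.png (np.float64(0.0447), np.float64(0.943))
scene1.png (np.float64(0.0431), np.float64(0.853))
```

Call:
{"fn": "move_arm", "kwargs": {"series": "0 4 0.2 0 0 0; 0 8 0.5 0 0 0; 0 12 0.9 0 0 0; 0 16 1.5 0 0 0; 0 20 2 0 0 0; 0 24 2.4 0 0 0; 0 26 2.5 0 0 0; 0 26 2.5 0 0 0"}}

```text
time: 34.37
position: [0.5569, -0.0786, 0.2398]
tool_rot: [0.075, 0.997, -0.004, -0.0]
ft_force: [-2.6, -9.7, -0.5]
grip_width: 0.0146
grip_force: 58.0
```

```bash
python3 m.py; python3 arm.py now.png
```

```text
bracket (31.25, 0.967) s5-> (5.25, 0.962) s6-> (-0.25, 0.995) pad (0.0, 1.0)
t 34.42 C [  1.1 -67.3 239.8] ang 0.22 arc z TCP 236.4 Fy -9.4 F [-3.  -9.   1.1] w 14.5 gf 58.0
now.png (np.float64(0.1725), np.float64(0.852))
```

Call:
{"fn": "move_arm", "kwargs": {"series": "0 -5 -0.5 0 0 0; 0 -10 -1 0 0 0; 0 -15 -1.5 0 0 0; 0 -20 -1.9 0 0 0; 0 -25 -2.2 0 0 0; 0 -29 -2.4 0 0 0; 0 -33 -2.4 0 0 0; 0 -37 -2.4 0 0 0"}}

```text
time: 35.13
position: [0.5526, -0.1049, 0.2433]
tool_rot: [0.077, 0.997, 0.008, 0.001]
ft_force: [5.2, 29.2, 13.5]
grip_width: 0.0143
grip_force: 58.0
```

Call:
{"fn": "move_arm", "kwargs": {"series": "0 -2 0 0 0 0; 0 -2.5 0 0 0 0; 0 -2.5 0 0 0 0"}}

```text
time: 35.38
position: [0.5525, -0.1049, 0.2434]
tool_rot: [0.077, 0.997, 0.01, 0.002]
ft_force: [4.4, 22.5, 10.5]
grip_width: 0.0144
grip_force: 58.0
```

```bash
python3 m.py; python3 arm.py now.png
```

```text
bracket (37.25, 0.952) s5-> (11.25, 0.945) s6-> (5.75, 0.984) pad (0.0, 0.999)
t 35.43 C [  0.6 -93.9 243.4] ang 0.04 arc z TCP 239.9 Fy 23.4 F [ 4.8 22.9 10.6] w 14.3 gf 58.0
now.png (np.float64(-0.0), np.float64(0.994))
```

Call:
{"fn": "move_arm", "kwargs": {"series": "0 4 0 0 0 0; 0 8 0 0 0 0; 0 12 0 0 0 0; 0 14 0 0 0 0; 0 14 0 0 0 0"}}

```text
time: 35.9
position: [0.5538, -0.0988, 0.2432]
tool_rot: [0.076, 0.997, 0.001, 0.001]
ft_force: [-0.5, 3.3, 7.0]
grip_width: 0.0143
grip_force: 58.0
```

```bash
python3 m.py; python3 arm.py now.png
```

```text
bracket (36.0, 0.933) s5-> (10.25, 0.948) s6-> (4.75, 0.971) pad (0.0, 1.0)
t 35.95 C [  1.  -87.7 243.2] ang 0.082 arc z TCP 239.5 Fy 3.7 F [-0.4  3.8  6.3] w 14.3 gf 58.0
now.png (np.float64(0.034), np.float64(0.955))
```

Call:
{"fn": "move_arm", "kwargs": {"series": "0 3 0.3 0 0 0; 0 6 0.6 0 0 0; 0 8 0.9 0 0 0; 0 8 0.9 0 0 0"}}

```text
time: 36.33
position: [0.5551, -0.0908, 0.2424]
tool_rot: [0.076, 0.997, 0.001, 0.001]
ft_force: [0.1, 4.6, 7.1]
grip_width: 0.0146
grip_force: 58.0
```

```bash
python3 m.py; python3 arm.py now.png
```

```text
bracket (33.25, 0.951) s5-> (7.5, 0.969) s6-> (2.0, 0.987) pad (0.0, 1.0)
t 36.38 C [  1.  -79.6 242.4] ang 0.136 arc z TCP 238.6 Fy 5.8 F [-0.7  6.   6.9] w 14.5 gf 58.0
now.png (np.float64(0.0873), np.float64(0.885))
```

Call:
{"fn": "move_arm", "kwargs": {"series": "0 4 0.6 0 0 0; 0 8 1.2 0 0 0; 0 12 1.9 0 0 0; 0 15 2.6 0 0 0; 0 17 3 0 0 0; 0 17 3 0 0 0"}}

```text
time: 36.93
position: [0.5574, -0.0787, 0.2398]
tool_rot: [0.075, 0.997, -0.004, 0.001]
ft_force: [-3.4, -7.7, 7.4]
grip_width: 0.0143
grip_force: 58.0
```

Call:
{"fn": "move_arm", "kwargs": {"series": "0 -4 -0.5 -1.5 0 0; 0 -8 -1 -3 0 0; 0 -12 -1.5 -4.5 0 0; 0 -16 -1.9 -6 0 0; 0 -20 -2.2 -7.5 0 0; 0 -24 -2.4 -9 0 0; 0 -28 -2.4 -10.5 0 0; 0 -31 -2.4 -12 0 0"}}

```text
time: 37.6
position: [0.5531, -0.1036, 0.2422]
tool_rot: [0.075, 0.991, 0.108, 0.009]
ft_force: [0.7, 7.6, 8.2]
grip_width: 0.0148
grip_force: 58.0
```

```bash
echo 'o=robot.get_obs();print("M",np.round(o["moment"],2),"rotdeg",R.from_quat(o["tool_rot"]).as_matrix()[:,2].round(3))' >> m.py; python3 m.py; python3 arm.py now.png
```

```text
bracket (36.25, 0.938) s5-> (10.25, 0.948) s6-> (4.75, 0.976) pad (0.0, 1.0)
t 37.65 C [  1.3 -93.7 242.2] ang 0.042 arc z TCP 239.9 Fy 7.2 F [-0.2  7.3 10.5] w 14.5 gf 58.0
M [1.07 0.04 0.07] rotdeg [ 0.035  0.213 -0.976]
now.png (np.float64(0.0099), np.float64(0.862))
```

Call:
{"fn": "move_arm", "kwargs": {"series": "0 -2 -0.7 -1 0 0; 0 -3.5 -1.2 -2 0 0; 0 -5 -1.7 -3 0 0; 0 -5 -1.7 -3 0 0; 0 -5 -1.7 -3 0 0"}}

```text
time: 38.12
position: [0.5523, -0.106, 0.2419]
tool_rot: [0.075, 0.988, 0.136, 0.01]
ft_force: [4.5, 13.3, 4.2]
grip_width: 0.0145
grip_force: 58.0
```

```bash
python3 m.py; python3 arm.py now.png
```

```text
bracket (37.25, 0.95) s5-> (11.25, 0.944) s6-> (5.75, 0.984) pad (0.0, 1.0)
t 38.17 C [  0.6 -95.1 241.9] ang 0.033 arc z TCP 239.9 Fy 13.4 F [ 4.3 12.9  4. ] w 14.6 gf 58.0
M [ 1.67 -0.64 -0.13] rotdeg [ 0.041  0.267 -0.963]
now.png (np.float64(0.0008), np.float64(0.818))
```

Call:
{"fn": "move_arm", "kwargs": {"series": "0 -1 -0.2 -2 0 0; 0 -2 -0.4 -4 0 0; 0 -3 -0.6 -6 0 0; 0 -3 -0.6 -6 0 0; 0 -3 -0.6 -6 0 0"}}

```text
time: 38.63
position: [0.5517, -0.1063, 0.241]
tool_rot: [0.075, 0.979, 0.191, 0.013]
ft_force: [7.6, 20.5, -1.3]
grip_width: 0.0144
grip_force: 58.0
```

```bash
python3 m.py; cp pics/now.png pics/held10.png; python3 arm.py now.png
```

```text
bracket (37.25, 0.952) s5-> (11.25, 0.944) s6-> (5.75, 0.984) pad (0.0, 0.999)
t 38.68 C [ 1.00e-01 -9.54e+01  2.41e+02] ang 0.031 arc z TCP 239.9 Fy 22.1 F [ 8.4 21.1 -1.6] w 14.7 gf 58.0
M [ 2.21 -1.17 -0.31] rotdeg [ 0.055  0.371 -0.927]
now.png (np.float64(0.0049), np.float64(0.839))
```

Call:
{"fn": "move_arm", "kwargs": {"series": "0 3 0.7 0 0 0; 0 6 1.5 0 0 0; 0 9 2.2 0 0 0; 0 12 2.9 0 0 0; 0 14 3.4 0 0 0; 0 14 3.4 0 0 0"}}

```text
time: 39.23
position: [0.5528, -0.1015, 0.241]
tool_rot: [0.074, 0.981, 0.18, 0.013]
ft_force: [2.0, -2.6, -13.4]
grip_width: 0.0143
grip_force: 58.0
```

```bash
python3 m.py; python3 arm.py now.png
```

```text
bracket (36.5, 0.943) s5-> (10.75, 0.949) s6-> (5.25, 0.977) pad (0.0, 1.0)
t 39.28 C [  0.4 -90.5 241. ] ang 0.063 arc z TCP 239.7 Fy -2.7 F [  2.   -3.  -15.3] w 14.3 gf 58.0
M [-2.12 -0.13 -0.21] rotdeg [ 0.053  0.352 -0.935]
now.png (np.float64(0.0309), np.float64(0.826))
```

Call:
{"fn": "move_arm", "kwargs": {"series": "0 1 1.5 2 0 0; 0 3 3 4 0 0; 0 5 4.3 6 0 0; 0 6.6 5.2 8 0 0; 0 6.6 5.2 8 0 0"}}

```text
time: 39.75
position: [0.5542, -0.0906, 0.2401]
tool_rot: [0.075, 0.991, 0.114, 0.008]
ft_force: [3.2, -0.1, -9.7]
grip_width: 0.0147
grip_force: 58.0
```

```bash
python3 m.py; python3 arm.py now.png
```

```text
bracket (36.25, 0.939) s5-> (10.25, 0.951) s6-> (5.0, 0.977) pad (0.0, 1.0)
t 39.8 C [  0.3 -79.7 240.2] ang 0.136 arc z TCP 238.6 Fy -0.1 F [ 2.3 -0.5 -9.8] w 14.5 gf 58.0
M [-0.16 -0.39 -0.17] rotdeg [ 0.034  0.226 -0.974]
now.png (np.float64(0.092), np.float64(0.741))
```

The tooth has latched this time: the lever is back by 0.09 rad and the bracket stays at 36.25, about 13 mm of compression or 30 N. Letting go of the lever.

Call:
{"fn": "move_arm", "kwargs": {"series": "0 0 0.5 0 0 0; 0 0 1 0 0 0; 0 0 1 0 0 0; 0 0 1 0 0 0; 0 0 1 0 0 0; 0 0 1 0 0 0; 0 0 1 0 0 0; 0 0 1 0 0 0", "jaw": 1}}

```text
time: 40.52
position: [0.5544, -0.0921, 0.2393]
tool_rot: [0.075, 0.991, 0.113, 0.009]
ft_force: [-0.3, 0.4, 0.0]
grip_width: 0.06
grip_force: 0.0
```

Call:
{"fn": "move_arm", "kwargs": {"series": "0 0 0 0 0 0; 0 0 0 0 0 0; 0 0 0 0 0 0; 0 0 -15 0 0 0; 0 0 -40 0 0 0; 0 0 -75 0 0 0; 0 0 -105 0 0 0; 0 0 -105 0 0 0"}}

```text
time: 41.18
position: [0.5538, -0.1178, 0.3477]
tool_rot: [0.075, 0.991, 0.11, 0.015]
ft_force: [0.3, -1.3, 0.3]
grip_width: 0.087
grip_force: 0.0
```

```bash
python3 m.py; python3 arm.py now.png; python3 - <<'E'
from h import *
I=cv2.imread("pics/now.png");cv2.imwrite("pics/final.png",cv2.resize(I[150:330,140:460],(800,450),interpolation=cv2.INTER_CUBIC))
E
```

```text
bracket (36.25, 0.939) s5-> (10.25, 0.951) s6-> (5.0, 0.977) pad (0.0, 0.999)
t 41.23 C [   2.5 -105.7  345. ] ang -0.038 arc z TCP 239.9 Fy 0.2 F [-0.   0.2 -0.6] w 86.8 gf 0.0
M [-0.11  0.03  0.02] rotdeg [ 0.041  0.218 -0.975]
now.png (np.float64(0.0839), np.float64(0.676))
```

View pics/final.png

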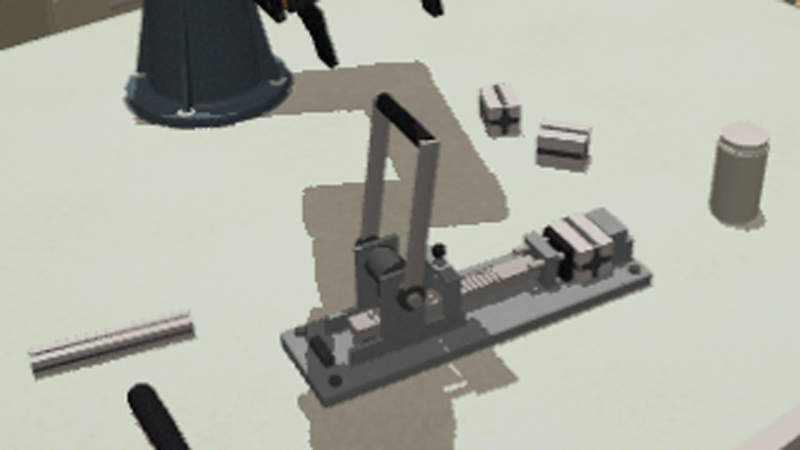

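The picture shows the part at (580,240) pinched between pad and fixed jaw, the lever at (405,120) free of the gripper, and the other things where they were. Handing in.

```bash
python3 -c "
from rig import robot
print(robot.hand_in())"
```

```text
the job is handed in; nothing more can be done
None
```

The part is clamped at about 30 N by my camera estimate and the lever is released; the job is handed in at about 41 s, but one stroke end read about 29 N at the wrist, over the 25 N limit (roughly 17 N on the stop itself by my estimate), and some strokes near the end did not latch and had to be repeated.

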